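# Pop open the spring-lidded rubber box

### The arm

A 6-joint arm with a two-finger parallel gripper is mounted at the origin on a cart in front of the work surface, level with it; the furniture and walls round the work are solid. World frame = base frame: x ahead of the robot, y to its left, z up, the work surface at z = 0. Lengths are in m, angles in rad, forces in N, time in s.
With the tool pointing down it reaches from about 0.275 to 0.75 m from the base axis. Payload 10.2 kg.
Tool frame: the origin (TCP) lies midway between the tips of the shut fingers; the grasp point (between the pads) lies 19 mm behind it (env.hold_point_z is the distance from the TCP to the grasp point, in m); x points along the fingers, z is the direction in which the jaws open and shut, and the axes are right-handed (so a half turn about x gives the same grasp; the last joint's range is limited). The gripper opens to 85 mm and grips with 20 to 120 N. Pads are 22 mm wide; open, the fingers measure 114 mm over their backs; the gripper's body (76 mm by 85 mm) begins 54 mm behind the grasp point. The pads swing forward as they close: fully open they stand 13 mm farther back than shut.
Start: joints at [-1.556, 0.313, 1.498, -0, 1.331, -0.223], TCP at [0.124, -0.51, 0.193] pointing down, gripper open.
Joint ranges: [-2.94, 2.94], [-0.97, 2.17], [0.19, 2.56], [-1.23, 4.37], [0.02, 3.11], [-2.88, 2.88]. Speed limits (rad/s): [2.39, 2.39, 3.01, 3.14, 3.14, 3.14].

### API

Orientations are given as a unit quaternion [x, y, z, w].
In Python, from bench import env, kinematics, monitor, eyes, job gives the robot as it stands. The module is installed in compiled form; this text tells all that it offers. Calls block until the motion is done:
- env.reach(position, orientation): joint-space move of the TCP to a pose.
- env.movel(position, velocity=0.15, frame=None, guard=None): straight line of the TCP; frame=None keeps the orientation; velocity is the mean speed in m/s. With guard (N) it stops when the force on the tool has changed by that much, and returns True; else False.
- env.set_joints(angles): joint-space move.
- env.release() and env.close_gripper(effort=None): open the fingers fully, or close them until they stop; effort is the grip in N (None keeps the last).
- env.hold(seconds).
- kinematics.ik(position, orientation): joint angles nearest the present ones, or None.
- monitor.sense(): the state.
- eyes.grab_frame(name): name is "scene" or "top"; returns a dict with "frame" (480x640x3 uint8, red, green, blue), "mtx" (3x3 intrinsics, pixels), "view" (4x4, takes a point from world to camera coordinates). Camera axes: x right, y down, z forward; pixel columns grow to the right and rows downward; lengths in m; the calibration is good to about 2 mm. A picture is of the moment at which its call begins. There is no depth.
A pose or a line that the arm cannot do raises env.MotionError and nothing moves.
- job.hand_in(): hands the job in, once; it reports no verdict.
The state is a dict: "clock": time; "joints": joint angles; "qvel": joint speeds; "joint_efforts": joint torques, N m; "position": TCP position; "ee_rot": TCP orientation; "contact_force": force on the tool from outside, world axes, zero at the start; "ft_torque": the same for the moment, N m; "finger_gap": opening from 0.0 (shut) to 1.0 (fully open).
Only numpy, scipy, OpenCV 4.12 (cv2) and the standard library are available. Lean on these libraries where they do the work, as an engineer would, in place of code of your own. Each camera call takes 0.05 s, during which the arm holds its last target. There are 200 camera calls.

### The job

Open the small box with the orange tab: press its orange tab down and let go so that the clear lid pops up on its spring, then push the lid all the way back until it stays fully open by itself. Only press and push with the fingers: leave the blue-tabbed box shut, the rubbers in their boxes and the other loose things where they are, and finish clear of everything.

Things in the scene. Friction and masses are not known exactly. Their poses are not given: they have to be found in the camera images.
- orange_box: Small grey box, fixed to the table, with a clear white-framed lid and orange release tab; holds a tan square rubber with a blue band. 64 (x) x 84 (y) x 36 mm high without the lid, 40 mm with it shut; origin at the centre of its underside, z up, x from the front (tab side) to the rear (hinge side). The lid's hinge runs along y.
- orange_tab_press (a point): Where to press the orange tab: top of its pad, 24 mm in front of the tab's hook (28 mm in front of the box's front face), half-way across, unpressed 22 mm above the table. The pad is 22 mm wide (y) and reaches 15 mm further to the front than this point; the upright hook behind it, 44 mm high, tips up to 7 mm towards the pad when it is pressed. Pressed straight down here it releases the lid after about 3 mm (about 4 N) and meets its stop after about 5 mm; it springs back.
- orange_tab (a joint): Angle of the orange tab (rad): 0 up, 0.22 fully down; from about 0.12 on the lid is released. The tab is a rocker that pivots along y 24 mm behind the press point.
- orange_lid (a joint): Angle of the orange-tabbed box's lid (rad): 0 latched shut under the tab's hook, 1.9 fully open, leaning back on its stop. Once released, a sprung pin lifts it within about a second to about 1.0, where it rests on the pin; let go below about 1.5 it falls back onto the pin, beyond 1.6 it falls open by its own weight (80 g).
- orange_lid_edge (a point): Middle of the front edge of that lid (flat, 4 mm thick, 82 mm wide, 64 mm from hinge to front edge; this point is half-way through its thickness).
- orange_lid_hinge (a point): Middle of that lid's hinge line at the top of the box's rear wall, 38 mm above the table.
- blue_box: Small grey box, fixed to the table, with a clear white-framed lid and blue release tab; holds a grey round rubber. 64 (x) x 84 (y) x 36 mm high without the lid, 40 mm with it shut; origin at the centre of its underside, z up, x from the front (tab side) to the rear (hinge side). The lid's hinge runs along y.
- blue_tab_press (a point): Where to press the blue tab: top of its pad, 24 mm in front of the tab's hook (28 mm in front of the box's front face), half-way across, unpressed 22 mm above the table. The pad is 22 mm wide (y) and reaches 15 mm further to the front than this point; the upright hook behind it, 44 mm high, tips up to 7 mm towards the pad when it is pressed. Pressed straight down here it releases the lid after about 3 mm (about 4 N) and meets its stop after about 5 mm; it springs back.
- blue_tab (a joint): Angle of the blue tab (rad): 0 up, 0.22 fully down; from about 0.12 on the lid is released. The tab is a rocker that pivots along y 24 mm behind the press point.
- blue_lid (a joint): Angle of the blue-tabbed box's lid (rad): 0 latched shut under the tab's hook, 1.9 fully open, leaning back on its stop. Once released, a sprung pin lifts it within about a second to about 1.0, where it rests on the pin; let go below about 1.5 it falls back onto the pin, beyond 1.6 it falls open by its own weight (80 g).
- blue_lid_edge (a point): Middle of the front edge of that lid (flat, 4 mm thick, 82 mm wide, 64 mm from hinge to front edge; this point is half-way through its thickness).
- blue_lid_hinge (a point): Middle of that lid's hinge line at the top of the box's rear wall, 38 mm above the table.
- square_rubber_mid (a point): Centre of the loose tan square rubber with a blue band in the orange-tabbed box, 25x52x18 mm, lying on the foam, its top 26 mm above the table. Stays in its box.
- round_rubber_mid (a point): Centre of the loose grey round rubber in the blue-tabbed box, 54 mm long, 12 mm thick. Stays in its box.
- rack: Loose black slotted coupon rack, 46x110x20 mm, origin at the centre of its underside. Bystander.
- tweezers: Loose metal tweezers lying flat, 18x120x8 mm, origin at the centre of the underside. Bystander.
- sharpener: Loose grey and white sharpener, 15x25x14 mm, origin at the centre of its underside. Bystander.

How it is judged:
On the way, in this order (a step that is already met when the one before it is completed fails the run):
1. the orange tab is pressed down far enough to release the lid (value of joint orange_tab above 0.11 rad).
2. the tab is let go and the lid stands popped up on its spring (value of joint orange_tab below 0.06 rad and value of joint orange_lid between 0.5 and 1.3 rad), for 0.1 s.
3. the lid is pushed fully open (value of joint orange_lid above 1.75 rad), for 0.2 s.
At the end, for the whole second after the job is handed in: The orange-tabbed box's lid leans back beyond 1.75 rad (of 1.9) at rest, its tab is up (under 0.06 rad), the blue-tabbed box is shut (lid under 0.1 rad, tab under 0.06 rad), both rubbers are within 20 mm of where they started, in their boxes, and rack, tweezers and sharpener within 20 mm of theirs (value of joint orange_lid above 1.75 rad and velocity of joint orange_lid below 0.05 rad/s and value of joint each of orange_tab, blue_tab below 0.06 rad and value of joint blue_lid below 0.1 rad and distance of each of square_rubber_mid, round_rubber_mid, rack, tweezers, sharpener from where it was at the start of the episode below 0.02 m); the robot touches nothing.
It fails at once if the blue-tabbed box is opened or its tab pressed (value of joint any of blue_tab, blue_lid above 0.1 rad).
It fails at once if a rubber is lifted or shoved about in its box (distance of any of square_rubber_mid, round_rubber_mid from where it was at the start of the episode above 0.025 m).
It fails at once if a bystander is lifted or shoved away (distance of any of rack, tweezers, sharpener from where it was at the start of the episode above 0.025 m).
It also fails if it takes over 32 s, if anything falls off the work surface, if the arm or the gripper's body presses on something with over 40 N, if the wrist force passes 120 N, or if a joint passes its speed limit or range.

## Working session

There is one attempt and no reset: what is moved stays moved. The work goes in short steps, each a Python script; the robot and the scene stay as the last script left them, time stands still between calls to the robot, and variables do not carry over. Pictures are saved under pics/ and viewed, about 8 in all and at most 12, crops included, and the job is handed in when it is done.

```bash
mkdir -p pics
python3 - <<'E'
from bench import env,monitor,eyes
import cv2,numpy as np
for n in ("scene","top"):
    f=eyes.grab_frame(n); cv2.imwrite(f"pics/{n}0.png",f["frame"][:,:,::-1]); np.savez(n+"0.npz",**f)
    print(n,np.round(f["mtx"],1).tolist(),np.round(f["view"],3).tolist())
s=monitor.sense();print(s["clock"],s["position"],s["ee_rot"],s["finger_gap"])
E
```

```text
scene [[572.5, 0.0, 304.8], [0.0, 572.5, 235.9], [0.0, 0.0, 1.0]] [[-0.565, -0.825, -0.007, 0.257], [-0.447, 0.313, -0.838, 0.29], [0.694, -0.47, -0.546, 1.241], [0.0, 0.0, 0.0, 1.0]]
top [[512.1, 0.0, 317.6], [0.0, 512.1, 232.0], [0.0, 0.0, 1.0]] [[-0.004, -1.0, 0.006, -0.044], [-0.995, 0.003, -0.102, 0.545], [0.102, -0.006, -0.995, 1.367], [0.0, 0.0, 0.0, 1.0]]
0.1 [ 0.12364139 -0.50994869  0.19281448] [ 0.43745371  0.55604024 -0.43686272  0.5555218 ] 1.002792835207965
```

View pics/top0.png

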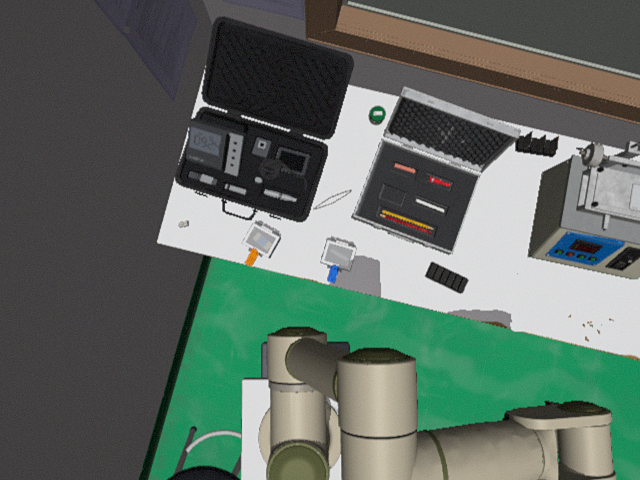

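View pics/scene0.png

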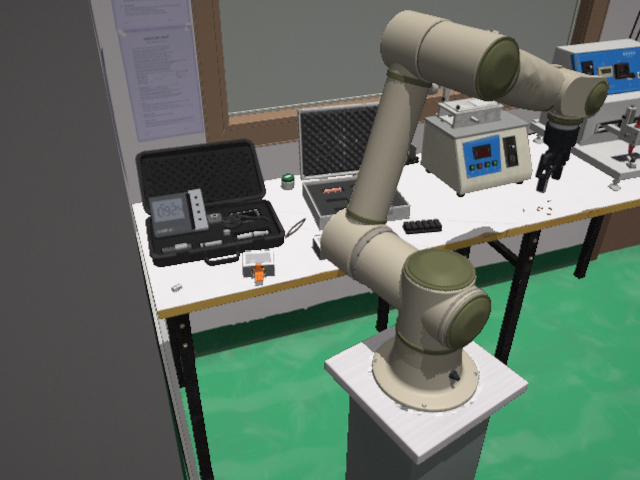

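The top view shows the orange tab at about (252,257) with its box at (263,238), and the blue box at (337,255). The scene view shows the orange tab at (259,272). I'll measure by masks and crop in for a closer look.

```bash
cat > h.py <<'E'
import numpy as np,cv2
def ray(f,u,v):
    V=f["view"];R,t=V[:3,:3],V[:3,3]
    return -R.T@t, R.T@np.linalg.solve(f["mtx"],[u,v,1.])
def onz(f,u,v,z):
    c,d=ray(f,u,v);return c+d*(z-c[2])/d[2]
def proj(f,p):
    q=f["mtx"]@(f["view"][:3,:3]@p+f["view"][:3,3]);return q[:2]/q[2]
def orange(img):
    h=cv2.cvtColor(img,cv2.COLOR_RGB2HSV);return cv2.inRange(h,(5,170,120),(22,255,255))
E
python3 - <<'E'
from h import *
F={n:dict(np.load(n+"0.npz")) for n in("scene","top")}
f=F["top"];im=f["frame"]
m=orange(im);m[:, :220]=0;m[:,290:]=0;m[:225]=0;m[290:]=0
p=cv2.findNonZero(m);print("orange",len(p),cv2.boundingRect(p),cv2.minAreaRect(p))
s=F["scene"];ms=orange(s["frame"]);ms[:,:230]=0;ms[:,290:]=0;ms[:255]=0;ms[295:]=0
print("scene",cv2.boundingRect(cv2.findNonZero(ms)))
# lid: bright frame in top vs table
c=im[210:280,225:295];big=cv2.resize(c,None,fx=8,fy=8,interpolation=cv2.INTER_NEAREST)
cv2.imwrite("pics/topc.png",big[:,:,::-1])
c=s["frame"][240:300,225:295];cv2.imwrite("pics/scc.png",cv2.resize(c,None,fx=8,fy=8,interpolation=cv2.INTER_NEAREST)[:,:,::-1])
E
```

```text
orange 114 (245, 249, 14, 17) ((252.00001525878906, 257.0000305175781), (8.049844741821289, 16.099689483642578), 26.56505012512207)
scene (253, 264, 11, 17)
```

View pics/topc.png

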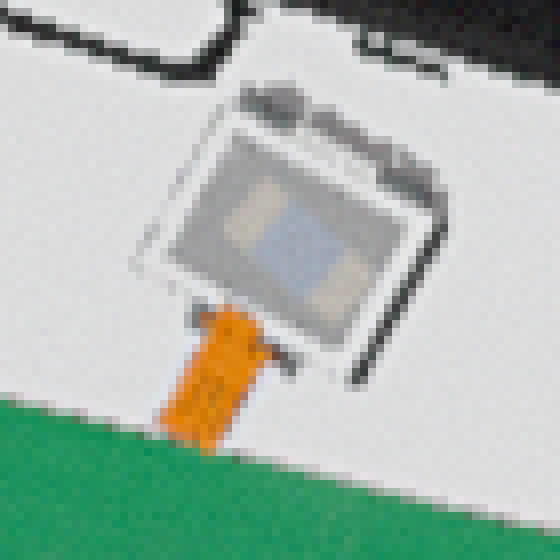

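View pics/scc.png

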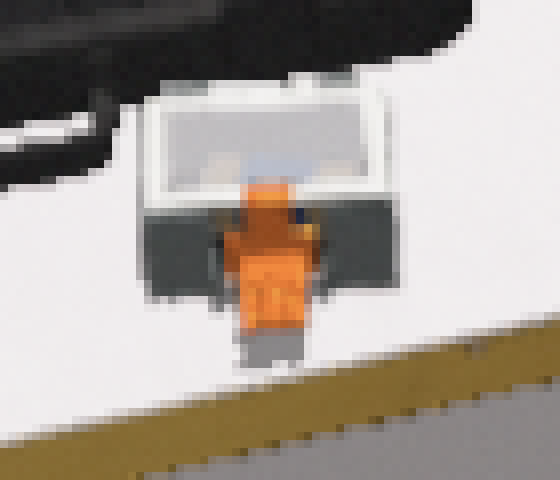

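The top crop shows the pad's front end mid at crop (185,436). The clear window's corners are at (237,137), (408,222), (337,350) and (170,250). I'll turn these into a pose.

Run:
```python
from h import *
F={n:dict(np.load(n+"0.npz")) for n in("scene","top")}
T=lambda u,v,z:onz(F["top"],225+u/8-.5,210+v/8-.5,z)
S=lambda u,v,z:onz(F["scene"],225+u/8-.5,240+v/8-.5,z)
W=[T(*c,.04) for c in((237,137),(408,222),(337,350),(170,250))]
L=[T(*c,.04) for c in((225,115),(440,205),(352,382),(140,265))]
for Q in(W,L):
    c=np.mean(Q,0); ax=(Q[0]+Q[1]-Q[2]-Q[3])/2; ay=(Q[0]+Q[3]-Q[1]-Q[2])/2
    print("c",c.round(4),"x",np.degrees(np.arctan2(ax[1],ax[0])).round(1),np.linalg.norm(ax).round(3),"y",np.degrees(np.arctan2(-ay[0],ay[1])).round(1),np.linalg.norm(ay).round(3))
pf=T(185,436,.022);print("pad front",pf.round(4))
# scene: lid outer corners
L=[S(147,90,.04),S(387,90,.04),S(397,203,.04),S(143,208,.04)]
print("scene lid",np.round(L,4).tolist(),np.mean(L,0).round(4))
# scene pad rim: front edge of top
print("scene padfront",S(272,328,.022).round(4), "rear", S(275,255,.022).round(4))
hf=T(230,312,.044);print("hook top",hf.round(4), S(270,187,.044).round(4))
print("blue", onz(F["top"],337,250,.04).round(3),onz(F["top"],332,281,.022).round(3))
from bench import kinematics
```

```text
c [0.5234 0.1081 0.04  ] x -29.4 0.047 y -28.8 0.065
c [0.5227 0.1077 0.04  ] x -27.5 0.062 y -26.0 0.08
pad front [0.4581 0.1445 0.022 ]
scene lid [[0.571, 0.1244, 0.04], [0.5242, 0.0575, 0.04], [0.4667, 0.0892, 0.04], [0.5121, 0.1589, 0.04]] [0.5185 0.1075 0.04  ]
scene padfront [0.4531 0.1458 0.022 ] rear [0.4865 0.1249 0.022 ]
hook top [0.4987 0.127  0.044 ] [0.4934 0.1214 0.044 ]
blue [ 0.494 -0.098  0.04 ] [ 0.411 -0.084  0.022]
```

Both views agree to within about 4 mm: box centre near (0.521, 0.108), yaw about -29°. That puts the press point near (0.469, 0.137), so I'll move to a hover above it.

```bash
cat >> h.py <<'E'
from scipy.spatial.transform import Rotation as Rn
C=np.array([.521,.1077,0.]);a=np.radians(-29)
AX=np.array([np.cos(a),np.sin(a),0]);AY=np.array([-np.sin(a),np.cos(a),0])
def P(x,y,z): return C+x*AX+y*AY+np.array([0,0,z])   # box frame
def quat(s):
    X=np.array([0,0,-1.]);Z=s*AY;return Rn.from_matrix(np.c_[X,np.cross(Z,X),Z]).as_quat()
E
python3 - <<'E'
from h import *
from bench import env,monitor,eyes,kinematics
j=monitor.sense()["joints"]
c=[(np.abs(np.array(k)-j).max(),s) for s in(1,-1) if (k:=kinematics.ik(P(-.063,0,.12),quat(s))) is not None]
print(c);s=min(c)[1];print("sign",s)
env.close_gripper(20)
env.reach(P(-.063,0,.16),quat(s)); env.movel(P(-.063,0,.05))
st=monitor.sense();print(st["clock"],st["position"],P(-.063,0,.05),st["contact_force"],st["finger_gap"])
for n in("scene","top"):
    f=eyes.grab_frame(n);u,v=proj(f,P(-.063,0,.05)).astype(int)
    cv2.imwrite(f"pics/{n}1.png",cv2.resize(f["frame"][v-50:v+40,u-60:u+60],None,fx=5,fy=5,interpolation=cv2.INTER_NEAREST)[:,:,::-1])
im=[cv2.imread(f"pics/{n}1.png") for n in("scene","top")]
cv2.imwrite("pics/h1.png",cv2.resize(np.hstack(im),(800,300)))
E
```

```text
[(np.float64(1.6031900838502964), 1), (np.float64(2.347130481530899), -1)]
sign 1
4.35 [0.46648542 0.13819441 0.05074274] [0.46589896 0.13824301 0.05      ] [ 0.12352322 -0.16532418  0.96141911] 0.0028824203852795176
```

View pics/h1.png

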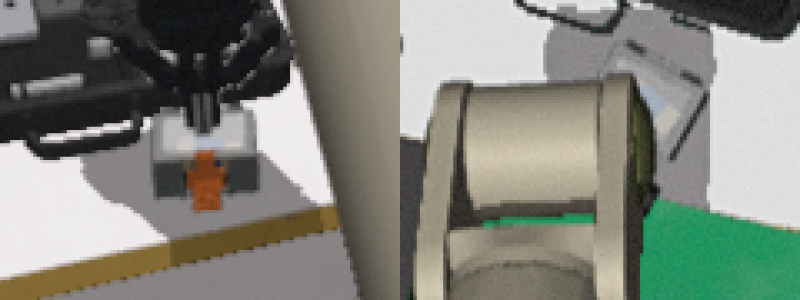

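The scene half shows the fingers lined up sideways with the tab, but their tips appear higher than expected: about (203,130) against a predicted (200,167). I'll zoom in with the projections marked.

Run:
```python
from h import *
from bench import eyes,monitor
f=eyes.grab_frame("scene");p=monitor.sense()["position"]
k=10;u0,v0=np.round(proj(f,P(-.063,0,.05))).astype(int)-[30,40]
im=cv2.resize(f["frame"][v0:v0+60,u0:u0+70],None,fx=k,fy=k,interpolation=cv2.INTER_NEAREST)[:,:,::-1].copy()
for q,c in((p,(0,0,255)),(P(-.06,0,.022),(255,0,0)),(P(-.075,0,.022),(255,0,255)),(P(-.036,0,.044),(0,255,0)),(P(.032,.041,.04),(255,255,0)),(P(-.032,-.041,.04),(255,255,0)),(P(-.032,.041,.04),(255,255,0))):
    w=((proj(f,q)-[u0,v0]+.5)*k).astype(int);print(w);cv2.drawMarker(im,tuple(map(int,w)),c,0,20,2)
cv2.imwrite("pics/z.png",im)
```

```text
[302 404]
[309 488]
[311 523]
[302 365]
[145 240]
[459 359]
[146 378]
```

View pics/z.png

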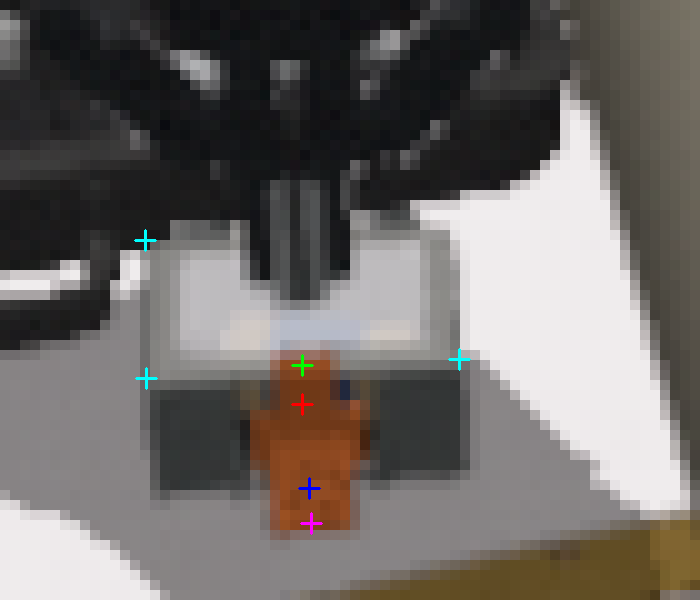

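The box model fits the image to about 1 px, but the fingertips appear at (302,300) against a predicted (302,404), so roughly 22 mm too high or some way too far back. A soft guarded descent will settle it: contact at z 0.040–0.044 means the lid or hook, and 0.022 means the pad.

Run:
```python
from h import *
from bench import env,monitor,eyes
g=env.movel(P(-.063,0,.019),velocity=.03,guard=2)
st=monitor.sense();print(g,st["clock"],st["position"],st["contact_force"])
f=eyes.grab_frame("scene")
k=10;u0,v0=np.round(proj(f,P(-.063,0,.05))).astype(int)-[30,40]
im=cv2.resize(f["frame"][v0:v0+60,u0:u0+70],None,fx=k,fy=k,interpolation=cv2.INTER_NEAREST)[:,:,::-1]
cv2.imwrite("pics/z2.png",im)
```

```text
False 5.6833 [0.46603852 0.13826931 0.01916307] [ 0.16231726 -0.0618568  -0.13860886]
```

View pics/z2.png

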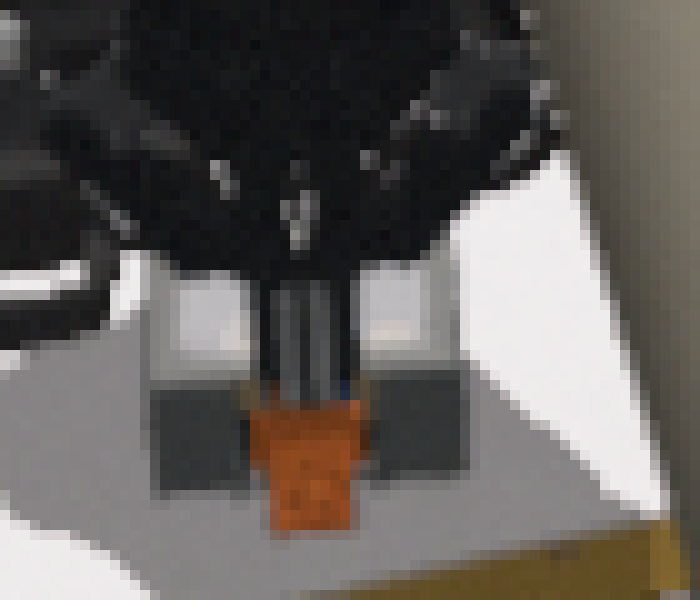

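There was no contact at z=0.019, and the fingers pass in front of the hook with their tips still about 20 mm above the pad. So the tips stop about 20 mm short of the reported TCP. I'll keep going down with a guard until I find the pad, then press from that measured contact.

Run:
```python
from h import *
from bench import env,monitor,eyes
g=env.movel(P(-.063,0,-.012),velocity=.02,guard=1.5)
st=monitor.sense();z=st["position"][2];print(g,st["clock"],z,st["contact_force"])
if g:
    g=env.movel(P(-.063,0,z-.005),velocity=.015,guard=12)
    st=monitor.sense();print(g,st["clock"],st["position"],st["contact_force"])
    z2=st["position"][2]
f=eyes.grab_frame("scene")
k=10;u0,v0=np.round(proj(f,P(-.063,0,.05))).astype(int)-[30,40]
cv2.imwrite("pics/z3.png",cv2.resize(f["frame"][v0:v0+60,u0:u0+70],None,fx=k,fy=k,interpolation=cv2.INTER_NEAREST)[:,:,::-1])
```

```text
False 7.4333 -0.011902566896071928 [-0.47392443  0.27270949 -0.26763969]
```

View pics/z3.png

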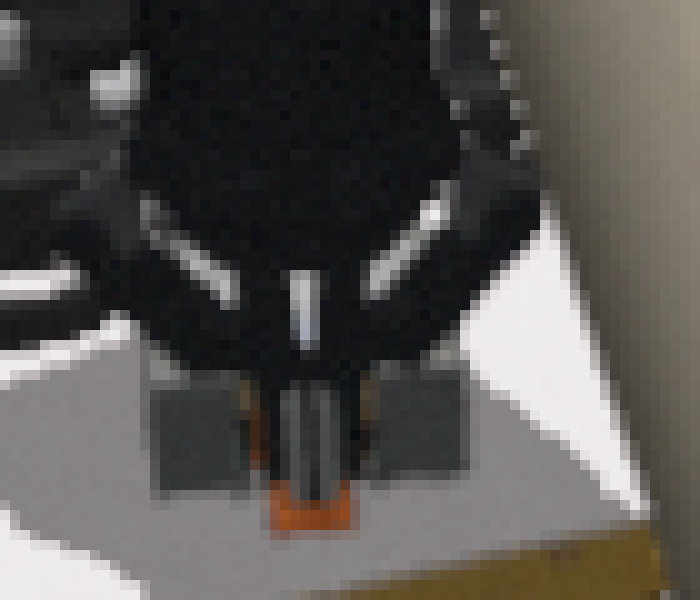

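Still no contact at TCP z=-0.012, but the tips at (310,503) are now right on the pad beside the press point (309,488), so contact should be a mm or two below. I'll shift 4 mm forward, so the gripper body stays clear of the lid as it pops, and continue.

Run:
```python
from h import *
from bench import env,monitor,eyes
env.movel(P(-.063,0,-.006),velocity=.05)
env.movel(P(-.067,0,-.008),velocity=.05)
g=env.movel(P(-.067,0,-.026),velocity=.015,guard=1.5)
st=monitor.sense();z=st["position"][2];print(g,st["clock"],z,st["contact_force"])
if g:
    g=env.movel(P(-.067,0,z-.005),velocity=.015,guard=9)
    st=monitor.sense();print(g,st["clock"],st["position"],st["contact_force"])
    env.hold(.2);st=monitor.sense();print(st["clock"],st["position"],st["contact_force"])
f=eyes.grab_frame("scene")
k=10;u0,v0=np.round(proj(f,P(-.063,0,.05))).astype(int)-[30,40]
cv2.imwrite("pics/z4.png",cv2.resize(f["frame"][v0:v0+60,u0:u0+70],None,fx=k,fy=k,interpolation=cv2.INTER_NEAREST)[:,:,::-1])
```

```text
True 8.6667 -0.016548898589753017 [-0.53368182  1.07654138  2.59819862]
True 9.0917 [ 0.4611645   0.14071625 -0.02184772] [-1.48100436  1.22670137  7.04192219]
9.2917 [ 0.46118553  0.14071405 -0.02183697] [-1.95741596  0.48885513  7.11253172]
```

Contact came at TCP z=-0.0165, then 5.3 mm of travel at 7 N, which fits a released tab. I'll let go and look.

Run:
```python
from h import *
from bench import env,monitor,eyes
env.movel(P(-.072,0,.01),velocity=.1)
env.movel(P(-.085,0,.045),velocity=.15)
env.hold(.8)
st=monitor.sense();print(st["clock"],st["position"],st["contact_force"])
f=eyes.grab_frame("scene")
k=10;u0,v0=np.round(proj(f,P(-.063,0,.05))).astype(int)-[30,40]
cv2.imwrite("pics/z5.png",cv2.resize(f["frame"][v0:v0+60,u0:u0+70],None,fx=k,fy=k,interpolation=cv2.INTER_NEAREST)[:,:,::-1])
a,b=cv2.imread("pics/z4.png"),cv2.imread("pics/z5.png")
cv2.imwrite("pics/z45.png",cv2.resize(np.hstack([a,b]),(800,343)))
```

```text
11.0167 [0.44666252 0.14892071 0.04501445] [ 0.3171743  -0.68137797  0.08316921]
```

View pics/z45.png

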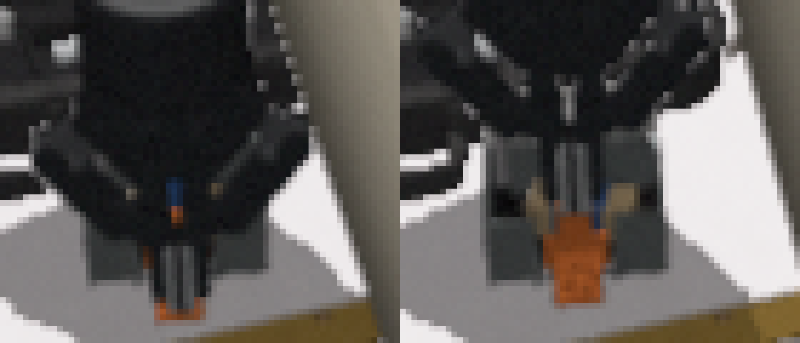

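Left: tab pressed, with the tips on the pad at (178,310). Right: the lid's window no longer covers the box, whose open interior and rubber show at (530,195) and (625,195), and the tab is back up at (580,260). The lid looks popped up behind the gripper, so I'll push it back.

Run:
```python
from h import *
from bench import env,monitor,eyes
env.movel(P(-.075,0,.038),velocity=.1)
for x in(-.04,-.02,0,.015,.03):
    g=env.movel(P(x,0,.038),velocity=.06,guard=12)
    st=monitor.sense();print(x,g,st["clock"],st["position"].round(4),st["contact_force"].round(2))
    if g:break
f=eyes.grab_frame("scene")
k=10;u0,v0=np.round(proj(f,P(-.063,0,.05))).astype(int)-[30,40]
cv2.imwrite("pics/z6.png",cv2.resize(f["frame"][v0-15:v0+45,u0:u0+70],None,fx=k,fy=k,interpolation=cv2.INTER_NEAREST)[:,:,::-1])
```

```text
-0.04 False 12.075 [0.4858 0.1271 0.0379] [-0.81  0.21  0.62]
-0.02 False 12.5583 [0.5035 0.1172 0.0379] [-0.07 -0.48  0.32]
0 False 13.0417 [0.5211 0.1075 0.0378] [-0.58 -0.66 -0.02]
0.015 False 13.4417 [0.5343 0.1002 0.0379] [-0.72 -0.91 -0.32]
0.03 False 13.8417 [0.5474 0.093  0.0379] [ 0.65 -0.4  -0.86]
```

View pics/z6.png

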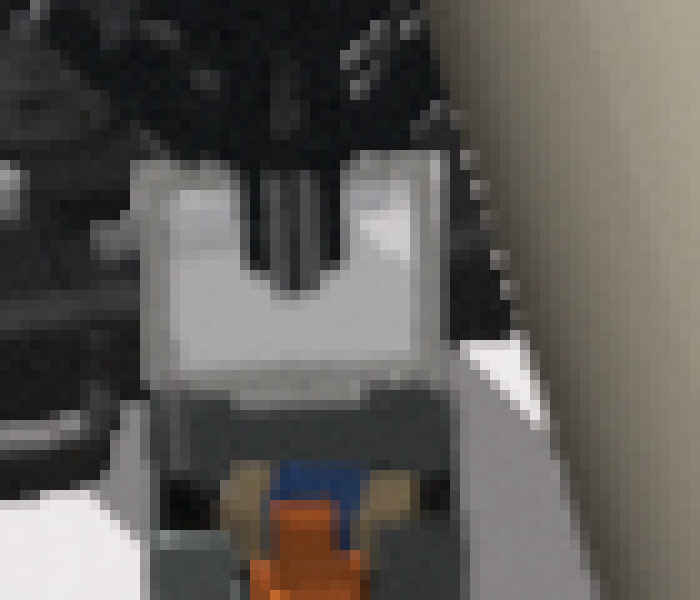

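The lid stands behind the fingers, spanning rows 155–385, with its window over the hinge and the rubber untouched. I'll push a little further under guard to be sure, then back away and check.

Run:
```python
from h import *
from bench import env,monitor,eyes
g=env.movel(P(.038,0,.038),velocity=.04,guard=6)
st=monitor.sense();print(g,st["clock"],st["position"].round(4),st["contact_force"].round(2))
env.hold(.4)
env.movel(P(-.06,0,.045),velocity=.12)
env.movel(P(-.09,0,.16),velocity=.15)
st=monitor.sense()
j=np.array(st["joints"]);j[0]-=.9;env.set_joints(j)
st=monitor.sense();print(st["clock"],st["position"].round(3),st["contact_force"].round(2))
F={n:eyes.grab_frame(n) for n in("scene","top")}
for n,f in F.items(): np.savez(n+"9.npz",**f)
u,v=proj(F["scene"],P(0,0,.05)).astype(int);a=F["scene"]["frame"][v-45:v+45,u-60:u+60]
f=F["top"];u,v=proj(f,P(0,0,.05)).astype(int);b=f["frame"][v-45:v+45,u-30:u+90]
cv2.imwrite("pics/fin.png",cv2.resize(np.vstack([a,b]),None,fx=3.3,fy=3.3,interpolation=cv2.INTER_NEAREST)[:,:,::-1])
for th in(1.4,1.6,1.75,1.9):
    q=P(.032-.064*np.cos(th),0,.038+.064*np.sin(th));print(th,[ (proj(F[n],q)).round(1) for n in F])
```

```text
True 14.1333 [0.5518 0.0906 0.0376] [-3.8   2.18  4.58]
17.9333 [ 0.394 -0.252  0.159] [-0.7  -1.17  0.18]
1.4 [array([256.1, 234. ]), array([262.2, 231.2])]
1.6 [array([256. , 231.1]), array([264.6, 226.8])]
1.75 [array([255.9, 229.5]), array([266.4, 223.6])]
1.9 [array([255.9, 228.4]), array([268.3, 220.6])]
```

View pics/fin.png

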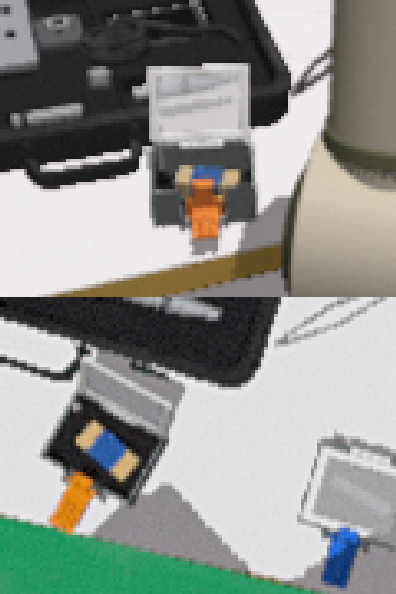

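The scene view shows the lid standing open unsupported at (200,105), with the tab up, the rubber in place and the blue box shut. I'll do one numeric check of the lid angle, then hand in.

Run:
```python
from h import *
from bench import job,monitor
f=dict(np.load("top9.npz"));u,v=proj(f,P(0,0,.05)).astype(int)
e=np.array([u-30+133/3.3,v-45+70/3.3]);print("edge px",e)
for th in(1.0,1.6,1.75,1.9,):
    print(th,proj(f,P(.032-.064*np.cos(th),0,.038+.064*np.sin(th))).round(1))
a,b=(dict(np.load(f"top{i}.npz"))["frame"] for i in(0,9))
d=cv2.absdiff(a,b).max(2);
for n,(x,y) in dict(tweez=(333,200),sharp=(183,224),rack=(446,277),blue=(337,258)).items(): print(n,(d[y-18:y+18,x-22:x+22]>60).sum())
s=monitor.sense();print(s["clock"],np.abs(s["qvel"]).max())
job.hand_in()
```

```text
edge px [270.3030303  216.21212121]
1.0 [258.1 239.5]
1.6 [264.6 226.8]
1.75 [266.4 223.6]
1.9 [268.3 220.6]
tweez 0
sharp 0
rack 636
blue 63
18.0333 0.0022268633898495614
the job is handed in; nothing more can be done
```

The orange box is open and the job is handed in, at about 18 s of the 32 s allowed. I pressed the orange tab (about 5 mm, 7 N) and let it go, and the lid popped up. I then pushed the lid back with the shut fingers until the force jumped 6 N, backed off and swung the arm clear.

**Last checks**
- **Lid:** it stands open with nothing holding it. In the top view its edge is at about (270,216), against a predicted (268,221) for 1.9 rad and (266,224) for 1.75 rad. The 2–5 px error is as large as the gap between those two. The lid standing unsupported and the force jump are better evidence that it rests on its stop.
- **Tab and rubber:** the tab looks up and the square rubber looks in place.
- **Tweezers and sharpener:** no change between the before and after pictures.

**Disagreed or not settled**
- **Blue box:** a small image change (63 px), which I took for shadow; it looks shut in the last view.
- **Rack:** its patch changed a lot (636 px). The arm probably covers it or shades it there, since the gripper was never lowered near it, but I did not confirm this.
- **Fingertips:** contact and images put the real tips about 35 mm short of the reported TCP, so I found heights by touch.
- **Popped lid:** I inferred that it had popped up from the uncovered box; the gripper hid the lid itself, and I did not measure its angle.

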